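Turn the tray of a slide box, fill it and close it

TASK

The tray of the cardboard slide box was pushed in back to front, with its pull inside the sleeve. Draw it right out, turn it round, stand every white tub from the bench upright in it with each lid pressed fully home, and slide the loaded tray back in with its pull outside, until its front is flush with the mouth of the sleeve. Leave the other things on the bench where they are.

Things in the scene. Friction and masses are not known exactly. Their poses are not given: they have to be found in the camera images.
- sleeve: Fixed kraft-cardboard sleeve (slide-box casing), about sideways-on to the robot. Origin: its centre, on the bench surface; z up. Closed at the back; open at the mouth, which looks along its own -x. Outside 175 long (x), 72 wide, top 62 mm above the bench; walls 3 mm. Inside 66 wide, 53 high, 172 deep: the mouth is at x = -86 mm, the inside of the back wall at x = +86 mm.
- sleeve_mouth (a point): Middle of the mouth's lower edge, 6 mm above the bench. The sleeve is glued on a plywood base 6 mm thick and 150 mm wide, which is also the sleeve's floor and runs on level for 227 mm in front of the mouth as a loading ledge.
- tray: Loose grey-board tray, 0.16 kg, that belongs in the sleeve. Origin: centre of its underside, z up; 170 long (x), 60 wide, floor 3 mm, sides and back end 24 mm high and 3 mm thick, no partitions. Its front end (-x, outer face at x = -85 mm) is a kraft panel 50 mm high, 4 mm thick, with a blank label and a steel pull. Right way round and home, its origin and axes agree with the sleeve's to 1 mm in plan.
- tray_back (a point): Top middle of the tray's plain back end (x = +85 mm), 24 mm above the tray's underside. At the start the tray is back to front in the sleeve: the pull is inside, near the back wall, and this plain end stands 30 to 42 mm out of the mouth.
- tray_pull (a point): Middle of the steel bow pull's outer bar: 23 mm in front of the front panel, 24 mm above the tray's underside. The bar is 32 mm wide (along y) and 6 mm thick and stays outside when the tray is home.
- tub1: Round white plastic tub of small fittings with a grey push-in lid, 46 mm across, 46 mm high with the lid home, 0.12 kg, standing upright on the bench. Origin: centre of the underside, z up. Two or three of the three like tubs are present; three fit in a row in the tray. They pass under the sleeve's roof, with 4 mm to spare, only with their lids home.
- lid1 (a joint): How far the lid of tub1 stands proud, m: 0 = pushed fully home, 0.004 to 0.007 at the start (an open gap shows under the lid's rim). It moves straight down under about 5 N pressed on its middle, comes to a hard stop at 0, and stays where it is left; it does not spring back.
- tub2: Round white plastic tub of small fittings with a grey push-in lid, 46 mm across, 46 mm high with the lid home, 0.12 kg, standing upright on the bench. Origin: centre of the underside, z up. Two or three of the three like tubs are present; three fit in a row in the tray. They pass under the sleeve's roof, with 4 mm to spare, only with their lids home.
- lid2 (a joint): How far the lid of tub2 stands proud, m: 0 = pushed fully home, 0.004 to 0.007 at the start (an open gap shows under the lid's rim). It moves straight down under about 5 N pressed on its middle, comes to a hard stop at 0, and stays where it is left; it does not spring back.
- tub3: Round white plastic tub of small fittings with a grey push-in lid, 46 mm across, 46 mm high with the lid home, 0.12 kg, standing upright on the bench. Origin: centre of the underside, z up. Two or three of the three like tubs are present; three fit in a row in the tray. They pass under the sleeve's roof, with 4 mm to spare, only with their lids home.
- lid3 (a joint): How far the lid of tub3 stands proud, m: 0 = pushed fully home, 0.004 to 0.007 at the start (an open gap shows under the lid's rim). It moves straight down under about 5 N pressed on its middle, comes to a hard stop at 0, and stays where it is left; it does not spring back.
- tape_roll: Bystander: roll of brown tape lying flat, 92 mm across, 48 mm high. Origin: centre of the underside.
- carton: Bystander: small closed carton 100 x 70 x 50 mm high. Origin: centre of the underside.
- glue: Bystander: white glue bottle, 48 mm across, 120 mm high, standing. Origin: centre of the underside.
- note_block: Bystander: block of paper slips 85 x 50 x 22 mm high. Origin: centre of the underside.
- wood_strips: Bystander: two strips of wood 110 mm long held by a rubber band, 14 mm high. Origin: underside.
- pencil: Bystander: flat carpenter's pencil 145 x 14 x 8 mm. Origin: centre of the underside.
- mug: Bystander: white mug, 80 mm across, 90 mm high. Origin: centre of the underside.

How it is judged:
By the outcome, as a careful person would: the job done as asked, in the order asked, and still so for the second after the job is handed in, with the robot touching nothing.
Of tub1, tub2, tub3 only 2 to 3 are there at a start; the rules pass over those that are not, and their reading is None.
At some moment in a run one of tub1, tub2, tub3 may be knocked a few centimetres aside while the robot is not near it.
Once in a run the grip may slacken for a moment while it holds something.
It also fails if it takes over 210 s, if anything falls off the work surface, if the arm or the gripper's body presses on something with over 40 N, if the wrist force passes 120 N, or if a joint passes its speed limit or range.

ROBOT

A 6-joint arm with a two-finger parallel gripper is mounted at the origin on the work surface. World frame = base frame: x ahead of the robot, y to its left, z up, the work surface at z = 0. Lengths are in mm, angles in rad, forces in N, time in s.
With the tool pointing down it reaches from about 275 to 1000 mm from the base axis. Payload 8.4 kg.
Tool frame: the origin (TCP) lies at the very end of the fingers, on their centre line; the grasp point (between the pads) lies 19 mm behind it; z points along the fingers, y is the direction in which the jaws open and shut (so a half turn about z gives the same grasp; the last joint's range is limited). The gripper opens to 85 mm and grips with 20 to 120 N. Pads are 22 mm wide; open, the fingers measure 114 mm over their backs; the gripper's body (76 mm by 85 mm) begins 54 mm behind the grasp point. The pads swing forward as they close: fully open they stand 13 mm farther back than shut.
Start: joints at [-1.335, 0.353, 1.633, -0, 1.155, -0.002], TCP at [147.227, -607.414, 231.281] pointing down, gripper open.
Joint ranges: [-2.63, 2.63], [-0.92, 2.1], [0.06, 2.66], [-1.3, 4.44], [0, 2.69], [-3.02, 3.02]. Speed limits (rad/s): [2.22, 2.22, 2.79, 3.14, 3.14, 3.14].

INTERFACE

Orientations are given as [roll, pitch, yaw] about the fixed x, y, z axes, in that order (R = Rz(yaw) Ry(pitch) Rx(roll)).
In Python, from rig import sense, grab_frame, get_calibration, sign_off, boxes_of, trace gives the robot as it stands.
- The arm moves only by the tool servo_tool, never from a script. Its argument "rows" is a list of rows, each a list of 3 entries, a list of its own where there are three numbers: the finger opening in mm, from 0 to 85.4, then the shift along the tool's x, y, z in mm, then the turn, a rotation vector about the tool's x, y, z in degrees. A call has 1 to 8 rows; each row shifts and turns the commanded pose from where the row before left it, along the tool's axes as they then stand; what a row does not reach is not made up. A row lasts 1/8 s, in which the tool goes at most 62.5 mm and 10.7 degrees, less where a joint would pass 70% of its speed; a pose out of reach is approached as far as the arm can. A call is refused whole if a number of a shift passes 62.5 or a number of a turn 10.7, either way. A call with a gripper value outside its range is refused whole. The fingers move at their own pace and stop on an object; "force" is the grip in N (left out, the last holds). Time passes only in rows, so rows that do not move let the fingers close. It gives the time, the measured TCP pose, the force and the opening at its end, in the units of the state.
- sense(): the state, without advancing time (a new reading comes with each control period).
- grab_frame(name): name is "scene" or "top"; returns the picture (480x640x3 uint8, blue, green, red); there is no depth.
- get_calibration(name): a dict with "intrinsics" (3x3 intrinsics, pixels), "world_to_cam" (4x4, takes a point from world to camera coordinates). Camera axes: x right, y down, z forward; pixel columns grow to the right and rows downward; lengths in mm; the calibration is good to about 2 mm. A picture is of the moment at which its call begins. get_calibration takes no time and is no camera call.
- sign_off(): hands the job in, once; it reports no verdict.
Trained networks look in the newest picture that a camera, given by its name, has taken for a name from the list of things; names that differ only in an ending like _2 or _b are one class to them, and where a whole thing is asked for, a point or a joint stands for the part that bears it (a point fixed in the world has none). Each returns a list of dicts, best first, with "conf" (0 to 1); they miss things now and then, are a little off and sometimes report something else, mostly with a low value. They report only what shows in the picture. A call takes as long as a camera call.
- boxes_of(camera, thing): "centre" ([x, y, z] in mm, in the coordinates of the camera as it stood for that picture, good to about 4 mm: the middle of the surface that is visible of it).
- trace(camera, thing): "mask" (480x640 bool, what is visible of it).
The state is a dict: "clock": time; "qpos": joint angles; "qvel": joint speeds; "joint_efforts": joint torques, N m; "eef_pos": TCP position; "tcp_rot": TCP orientation; "contact_force": force on the tool from outside, world axes, zero at the start; "wrist_torque": the same for the moment, N m; "opening": opening from 0.0 (shut) to 1.0 (fully open).
Only numpy, scipy, OpenCV 4.12 (cv2) and the standard library are available. Lean on these libraries where they do the work, as an engineer would, in place of code of your own. Each camera call takes 0.05 s, during which the arm holds its last target. There are 200 camera calls.

## Working session

There is one attempt and no reset: what is moved stays moved. The work goes in short steps, Python scripts to look and compute and a tool call to move; the robot and the scene stay as the last step left them, time stands still between calls to the robot, and variables do not carry over. Pictures are saved under pics/ and viewed, about 12 in all and at most 16, crops included, and the job is handed in when it is done.

Besides the shell and the picture viewer there is one more tool, called after "Call:" by a JSON object that holds its "api" and its "payload". servo_tool: Moves the arm, as the interface text tells. Its arguments: {"type":"object","properties":{"rows":{"type":"array","items":{"type":"array"}},"force":{"type":"number"}},"required":["rows"]}

```bash
ls; mkdir -p pics; cat > h.py <<'E'
import numpy as np, cv2
from scipy.spatial.transform import Rotation as R
from rig import sense, grab_frame, get_calibration, sign_off, boxes_of, trace
np.set_printoptions(precision=1,suppress=True)
def cal(c):
    d=get_calibration(c); return np.array(d["intrinsics"]),np.array(d["world_to_cam"])
def c2w(c,p):
    K,T=cal(c); return (np.linalg.inv(T)@np.r_[p,1])[:3]
def px(c,P):
    K,T=cal(c); q=K@(T@np.r_[P,1])[:3]; return q[:2]/q[2]
def ray(c,uv,z):
    K,T=cal(c); Ti=np.linalg.inv(T); d=Ti[:3,:3]@np.linalg.inv(K)@np.r_[uv,1]; o=Ti[:3,3]
    return o+d*(z-o[2])/d[2]
def find(c,t,n=3):
    return [(round(b["conf"],2),c2w(c,b["centre"])) for b in boxes_of(c,t)[:n]]
def st():
    s=sense(); print("t",s["clock"],"p",np.array(s["eef_pos"]),"rot",s["tcp_rot"],"F",np.array(s["contact_force"]),"op",s["opening"])
E
python3 - <<'E'
from h import *
print(sense())
for c in("scene","top"):
    im=grab_frame(c); cv2.imwrite(f"pics/a_{c}.png",im); K,T=cal(c); print(c,K,np.linalg.inv(T))
for t in("tray","tub1","sleeve","tape_roll","carton","glue","note_block","wood_strips","pencil","mug"):
    for c in("top",): print(t,c,find(c,t,4))
E
```

```text
pics
{'clock': 0.0, 'qpos': array([-1.3,  0.4,  1.6, -0. ,  1.2, -0. ]), 'qvel': array([ 0., -0.,  0., -0., -0.,  0.]), 'joint_efforts': array([ -0. , -60.5, -34.2,  -0. ,   0. ,  -0. ]), 'eef_pos': array([ 147.1, -606.9,  230.6]), 'tcp_rot': array([-3.1,  0. ,  0.2]), 'contact_force': array([-0.4,  0.6,  0. ]), 'wrist_torque': array([-0., -0., -0.]), 'opening': 0.9947967524362992}
scene [[534.9   0.  321. ]
 [  0.  534.9 240.7]
 [  0.    0.    1. ]] [[   0.5    0.7   -0.5 1159.5]
 [   0.9   -0.4    0.2 -363.6]
 [  -0.    -0.5   -0.8 1093.8]
 [   0.     0.     0.     1. ]]
top [[486.8   0.  312.3]
 [  0.  486.8 245.7]
 [  0.    0.    1. ]] [[   0.    -1.     0.1  450.8]
 [  -1.    -0.     0.   -71.2]
 [  -0.    -0.1   -1.  1121.1]
 [   0.     0.     0.     1. ]]
tray top [(0.65, array([526.1, 140.8,  14.5])), (0.41, array([ 542.4, -433.6,    6.9]))]
tub1 top [(0.65, array([ 568.3, -190.5,   48.8])), (0.64, array([ 449.6, -336.9,   48.8]))]
sleeve top []
tape_roll top [(0.92, array([ 759.9, -243. ,   41.6]))]
carton top [(0.64, array([784.6,  -8.7,  52.8]))]
glue top [(0.61, array([701.9, 325.2,  79.8]))]
note_block top [(0.75, array([425.2, 359.1,  22.4])), (0.58, array([ 396.1, -179.5,   15.7]))]
wood_strips top [(0.97, array([ 395.2, -179.8,   10. ])), (0.61, array([ 568.3, -188.1,   50.4]))]
pencil top [(0.78, array([ 537.4, -431.8,    8.7])), (0.51, array([ 456.5, -339.4,   48.4]))]
mug top [(0.61, array([ 624.7, -485.8,   43.1])), (0.35, array([ 569.5, -191.2,   53.8]))]
```

View pics/a_top.png

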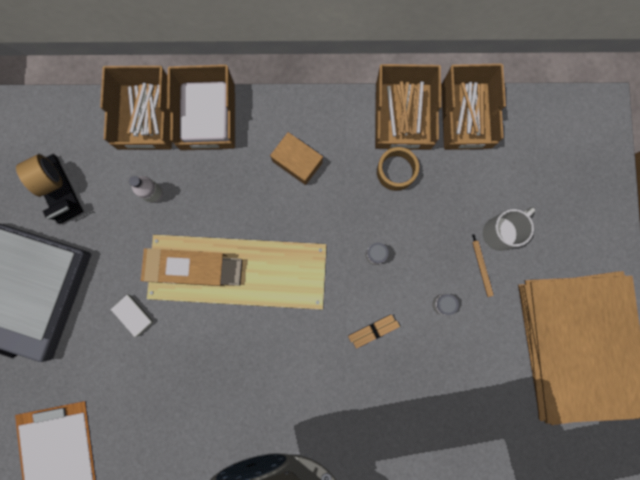

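View pics/a_scene.png

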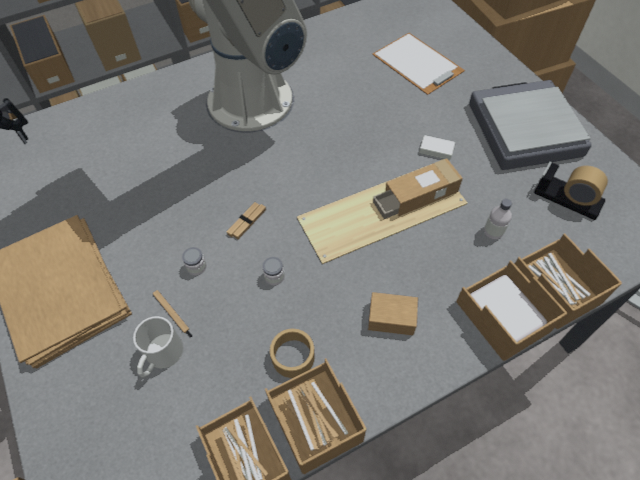

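The top view shows the sleeve with its mouth facing right (about (225,268)), the tray end protruding to about (243,272), and two tubs at (378,254) and (447,304). The scene view agrees and shows no third tub.

```bash
cat >> h.py <<'E'
def mask_world(c,t,z):
    r=trace(c,t)
    if not r: return None
    m=r[0]["mask"].astype(np.uint8); ys,xs=np.nonzero(m)
    P=np.array([ray(c,(x,y),z)[:2] for x,y in zip(xs,ys)]); return r[0]["conf"],P,m
E
python3 - <<'E'
from h import *
im=grab_frame("top")
hsv=cv2.cvtColor(im,cv2.COLOR_BGR2HSV)
print(hsv[290,280],hsv[265,280],hsv[268,200])
m=cv2.inRange(hsv,(15,60,120),(35,255,255)); m[:220]=0;m[320:]=0;m[:,:130]=0;m[:,340:]=0
m=cv2.morphologyEx(m,cv2.MORPH_OPEN,np.ones((3,3)))
cs,_=cv2.findContours(m,cv2.RETR_EXTERNAL,cv2.CHAIN_APPROX_NONE)
c=max(cs,key=cv2.contourArea)[:,0]
P=np.array([ray("top",p,6)[:2] for p in c]).astype(np.float32)
(rc,rs,ra)=cv2.minAreaRect(P); print("base rect",rc,rs,ra); print(cv2.boxPoints((rc,rs,ra)))
for t in("sleeve","tray","tub1"):
    for r in trace("top",t)[:3]:
        ys,xs=np.nonzero(r["mask"]); print(t,r["conf"],xs.min(),xs.max(),ys.min(),ys.max(),len(xs))
grab_frame("scene")
for t in("sleeve","tray","tub1"): print(t,find("scene",t,4))
crop=im[215:325,130:340]; cv2.imwrite("pics/b.png",cv2.resize(crop,None,fx=3.8,fy=3.8,interpolation=cv2.INTER_CUBIC))
E
```

```text
[ 23  84 185] [ 27  74 185] [ 16 126 158]
base rect (527.7371826171875, 139.1343231201172) (423.01318359375, 149.98159790039062) 87.04192352294922
[[441.9 -68.2]
 [591.7 -76. ]
 [613.5 346.5]
 [463.8 354.2]]
sleeve 0.87 142 325 236 308 10959
sleeve 0.23 130 162 175 202 627
tray 0.81 221 242 258 284 546
tub1 0.77 367 387 243 263 343
sleeve [(0.78, array([546.7, 112.7,   7.5]))]
tray [(0.59, array([521.2, 142.7,  13.9]))]
tub1 [(0.82, array([ 463.1, -340.4,   56.6])), (0.77, array([ 579.6, -192.8,   49. ]))]
```

View pics/b.png

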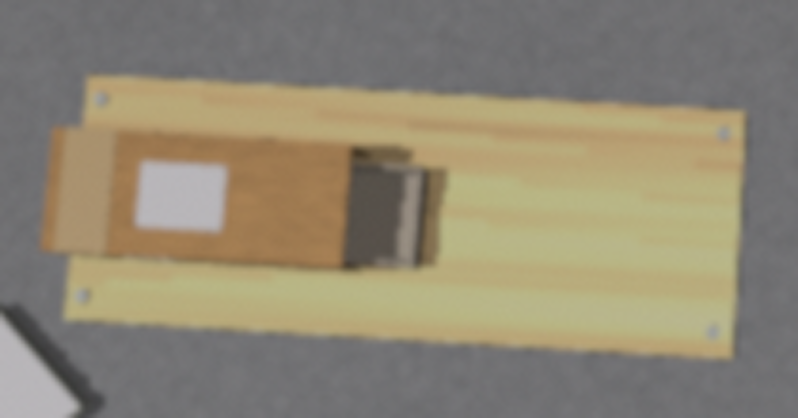

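The crop shows the sleeve, the ledge and the tray end. The base corners are at crop (88,76), (745,110), (735,358), (65,320), and the tray end edge runs about (431,167) to (420,267).

```bash
python3 - <<'E'
from h import *
f=lambda u,v,z: ray("top",(130+(u+.5)/3.8-.5,215+(v+.5)/3.8-.5),z)[:2]
A,B,C,D=f(88,76,6),f(745,110,6),f(735,358,6),f(65,320,6)
print(A,B,C,D, "len",np.linalg.norm(A-B),np.linalg.norm(D-C),"w",np.linalg.norm(A-D),np.linalg.norm(B-C))
ax=((A+D)-(B+C)); ax/=np.linalg.norm(ax); yaw=np.arctan2(ax[1],ax[0]); print("yaw",np.degrees(yaw))
org=(A+B+C+D)/4+ax*(401/2-87.5); print("org",org,"mouth",org-86*ax,"ledge end",org-313*ax)
ay=np.array([-ax[1],ax[0]])
for n,p in (("tray edge top",f(431,167,30)),("tray edge bot",f(420,267,30)),("mouth top",f(351,146,62)),("mouth bot",f(345,268,62)),("back top",f(55,126,62)),("back bot",f(41,250,62))):
    d=p-org; print(n,p,"in sleeve",d@ax,d@ay)
s=sense(); print(repr(s["qpos"].tolist()),s["tcp_rot"].tolist())
for t in ((571,-191),(453,-338)): print(t)
grab_frame("scene")
for r in trace("scene","tub1")[:3]:
    ys,xs=np.nonzero(r["mask"]); print("scene",r["conf"],xs.min(),xs.max(),ys.min(),ys.max(), ray("scene",(xs.mean(),ys.mean()),25))
grab_frame("top")
for r in trace("top","tub1")[:3]:
    ys,xs=np.nonzero(r["mask"]); print("top",r["conf"],xs.min(),xs.max(),ys.min(),ys.max(), ray("top",(xs.mean(),ys.mean()),35))
E
```

```text
[611.4 327.9] [591.6 -75.3] [442.2 -69.8] [462.4 335. ] len 403.7063488585598 405.3177623452255 w 149.12844300566448 149.52797196745271
yaw 87.1684346378749
org [532.5 242.3] mouth [528.2 156.4] ledge end [517.  -70.3]
tray edge top [553.8 111.3] in sleeve -129.85208789332012 -27.808522794522183
tray edge bot [494.5 116.4] in sleeve -127.65612943824866 31.70318567165161
mouth top [562.8 152.6] in sleeve -88.0835964146339 -34.74614491693967
mouth bot [492.4 154.1] in sleeve -90.12203182348387 35.63973540120152
back top [573.9 325.8] in sleeve 85.46402128909092 -37.234796734284814
back bot [501.9 330.5] in sleeve 86.567231176852 34.927834810925745
[-1.3353404366512664, 0.35300065446992357, 1.6333425523210114, 2.1022353230492033e-05, 1.1552106816884915, -0.0023805123745890165] [3.1415538428859047, -1.9140925265004327e-05, 0.23782791599617648]
(571, -191)
(453, -338)
scene 0.84 263 284 256 284 [ 563.7 -188.    25. ]
scene 0.79 182 206 246 275 [ 450.6 -338.8   25. ]
top 0.88 366 387 243 264 [ 566.8 -188.7   35. ]
top 0.72 433 458 294 314 [ 454.8 -339.1   35. ]
```

```bash
cat >> h.py <<'E'
def plan(goal,yaw,op,start=None,step=55,tstep=10,n=None):
    s=sense(); p,ps=(np.array(s["eef_pos"]),np.degrees(s["tcp_rot"][2])) if start is None else (np.array(start[0],float),start[1])
    goal=np.array(goal,float); dy=(yaw-ps+180)%360-180 if abs(yaw-ps)>200 else yaw-ps
    N=n or int(max(np.ceil(np.linalg.norm(goal-p)/step),np.ceil(abs(dy)/tstep),1)); rows=[];y=ps
    p0=p.copy()
    for k in range(1,N+1):
        t=p0+(goal-p0)*k/N; ty=ps+dy*k/N
        M=R.from_euler("xyz",[180,0,y],degrees=True).as_matrix()
        sh=np.round(M.T@(t-p),0 if k<N else 1); tu=np.round(-(ty-y),1)
        rows.append([op,sh.tolist(),[0,0,float(tu)]]); p=p+M@sh; y-=tu
    for i in range(0,N,8): print(str(rows[i:i+8]).replace(" ",""))
    return p,y
E
python3 - <<'E'
from h import *
p=plan((526,131,200),87.2,85); plan((526,131,60),87.2,85,p)
E
```

```text
[[85,[34.0,-39.0,2.0],[0,0,-4.6]],[85,[37.0,-37.0,2.0],[0,0,-4.6]],[85,[40.0,-33.0,2.0],[0,0,-4.6]],[85,[42.0,-30.0,2.0],[0,0,-4.6]],[85,[44.0,-27.0,2.0],[0,0,-4.6]],[85,[47.0,-23.0,2.0],[0,0,-4.6]],[85,[48.0,-19.0,2.0],[0,0,-4.6]],[85,[50.0,-15.0,2.0],[0,0,-4.6]]]
[[85,[50.0,-11.0,2.0],[0,0,-4.6]],[85,[52.0,-7.0,2.0],[0,0,-4.6]],[85,[52.0,-3.0,2.0],[0,0,-4.6]],[85,[51.0,1.0,1.0],[0,0,-4.6]],[85,[52.0,6.0,2.0],[0,0,-4.6]],[85,[51.0,9.0,2.0],[0,0,-4.6]],[85,[50.0,14.0,2.0],[0,0,-4.6]],[85,[48.9,17.2,2.3],[0,0,-4.6]]]
[[85,[-0.0,-0.0,47.0],[0,0,0.0]],[85,[-0.0,-0.0,46.0],[0,0,0.0]],[85,[-0.0,-0.0,47.0],[0,0,0.0]]]
```

Call:
{"api": "servo_tool", "payload": {"rows": [[85,[34,-39,2],[0,0,-4.6]],[85,[37,-37,2],[0,0,-4.6]],[85,[40,-33,2],[0,0,-4.6]],[85,[42,-30,2],[0,0,-4.6]],[85,[44,-27,2],[0,0,-4.6]],[85,[47,-23,2],[0,0,-4.6]],[85,[48,-19,2],[0,0,-4.6]],[85,[50,-15,2],[0,0,-4.6]]], "force": 40}}

```text
clock: 2.2
eef_pos: [337.5, -236.6, 215.6]
tcp_rot: [3.141, -0.0, 0.882]
contact_force: [0.3, -0.4, 1.0]
opening: 0.997
```

Call:
{"api": "servo_tool", "payload": {"rows": [[85,[50,-11,2],[0,0,-4.6]],[85,[52,-7,2],[0,0,-4.6]],[85,[52,-3,2],[0,0,-4.6]],[85,[51,1,1],[0,0,-4.6]],[85,[52,6,2],[0,0,-4.6]],[85,[51,9,2],[0,0,-4.6]],[85,[50,14,2],[0,0,-4.6]],[85,[49,17,2],[0,0,-4.6]]]}}

```text
clock: 3.2
eef_pos: [526.6, 132.9, 200.4]
tcp_rot: [3.141, -0.0, 1.525]
contact_force: [-0.0, -0.4, -0.3]
opening: 0.992
```

Call:
{"api": "servo_tool", "payload": {"rows": [[85,[-2,0,50],[0,0,0]],[85,[0,0,50],[0,0,0]],[85,[0,0,40],[0,0,0]],[85,[0,0,30],[0,0,0]],[85,[0,0,15],[0,0,0]],[85,[0,0,5],[0,0,0]],[85,[0,0,0],[0,0,0]]]}}

```text
clock: 4.08
eef_pos: [526.3, 129.3, 10.9]
tcp_rot: [3.141, -0.0, 1.522]
contact_force: [-0.3, 0.3, 1.6]
opening: 0.997
```

Call:
{"api": "servo_tool", "payload": {"rows": [[50,[0,0,0],[0,0,0]],[50,[0,0,0],[0,0,0]],[50,[0,0,0],[0,0,0]],[50,[0,0,0],[0,0,0]],[50,[0,0,0],[0,0,0]],[50,[0,0,0],[0,0,0]]]}}

```text
clock: 4.82
eef_pos: [526.5, 129.3, 11.5]
tcp_rot: [3.14, -0.0, 1.522]
contact_force: [-1.7, -0.4, 6.7]
opening: 0.696
```

```bash
python3 - <<'E'
from h import *
st()
im=grab_frame("scene"); cv2.imwrite("pics/c.png",cv2.resize(im[130:280,290:490],None,fx=4,fy=4,interpolation=cv2.INTER_CUBIC))
E
```

```text
t 4.825 p [526.5 129.3  11.5] rot [ 3.1 -0.   1.5] F [-1.7 -0.4  6.7] op 0.696273333435488
```

View pics/c.png

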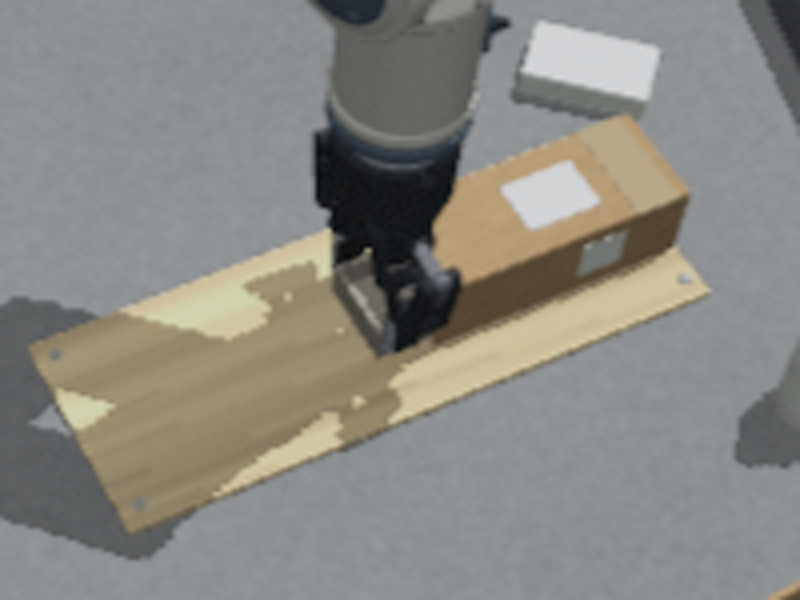

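Call:
{"api": "servo_tool", "payload": {"rows": [[50,[0,0,-1],[0,0,0]],[50,[-10,0,0],[0,0,0]],[50,[-20,0,0],[0,0,0]],[50,[-25,0,0],[0,0,0]],[50,[-25,0,0],[0,0,0]],[50,[-25,0,0],[0,0,0]],[50,[-25,0,0],[0,0,0]],[50,[-25,0,0],[0,0,0]]]}}

```text
clock: 5.88
eef_pos: [518.0, -27.5, 11.5]
tcp_rot: [3.141, -0.0, 1.522]
contact_force: [0.5, 1.6, 3.1]
opening: 0.69
```

Call:
{"api": "servo_tool", "payload": {"rows": [[50,[-20,0,0],[0,0,0]],[50,[0,0,0],[0,0,0]],[50,[0,0,0],[0,0,0]]]}}

```text
clock: 6.25
eef_pos: [517.3, -46.1, 11.5]
tcp_rot: [3.141, 0.0, 1.522]
contact_force: [0.4, -2.2, 4.0]
opening: 0.689
```

```bash
python3 - <<'E'
from h import *
st()
im=grab_frame("scene"); cv2.imwrite("pics/d.png",cv2.resize(im[130:280,290:490],None,fx=3,fy=3,interpolation=cv2.INTER_CUBIC))
E
```

```text
t 6.25 p [517.3 -46.1  11.5] rot [3.1 0.  1.5] F [ 0.4 -2.2  4. ] op 0.6886764453991049
```

View pics/d.png

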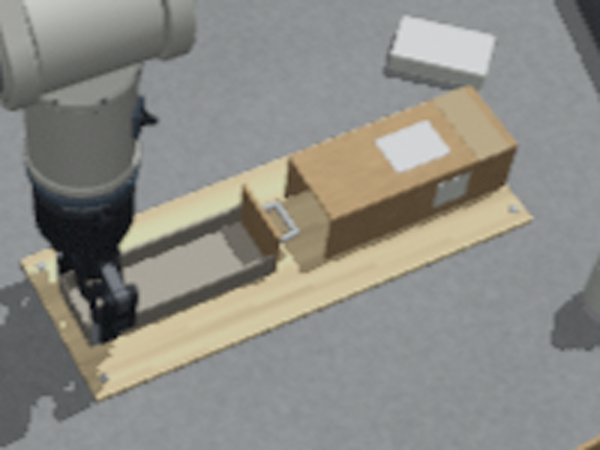

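Call:
{"api": "servo_tool", "payload": {"rows": [[80,[0,0,0],[0,0,0]],[80,[0,0,0],[0,0,0]],[80,[0,0,0],[0,0,0]],[80,[20,0,0],[0,0,0]],[80,[25,0,0],[0,0,0]],[80,[24,0,0],[0,0,0]],[80,[0,0,0],[0,0,0]]]}}

```text
clock: 7.18
eef_pos: [520.6, 24.6, 11.2]
tcp_rot: [-3.142, -0.0, 1.525]
contact_force: [0.2, -1.0, 0.6]
opening: 0.937
```

Call:
{"api": "servo_tool", "payload": {"rows": [[50,[0,0,0],[0,0,0]],[50,[0,0,0],[0,0,0]],[50,[0,0,0],[0,0,0]],[50,[0,0,0],[0,0,0]],[50,[0,0,0],[0,0,0]],[50,[0,0,0],[0,0,0]]]}}

```text
clock: 7.92
eef_pos: [520.5, 22.8, 11.4]
tcp_rot: [-3.141, 0.0, 1.522]
contact_force: [-1.9, -1.3, 6.1]
opening: 0.693
```

```bash
python3 - <<'E'
from h import *
st(); print(sense()["qpos"].tolist())
E
```

```text
t 7.925 p [520.5  22.8  11.4] rot [-3.1  0.   1.5] F [-1.9 -1.3  6.1] op 0.6933001333572745
[0.04100572622456068, 0.5130559425095997, 2.0025178521467684, -0.0004785602381586209, 0.626215214793332, 0.09024052087555878]
```

Call:
{"api": "servo_tool", "payload": {"rows": [[50,[0,0,-4],[0,0,0]],[50,[0,0,-5],[0,0,0]],[50,[0,0,0],[0,0,-5]],[50,[0,0,0],[0,0,-10]],[50,[0,0,0],[0,0,-10]],[50,[0,0,0],[0,0,-10]],[50,[0,0,0],[0,0,-10]],[50,[0,0,0],[0,0,-10]]], "force": 60}}

```text
clock: 8.93
eef_pos: [520.6, 23.3, 20.4]
tcp_rot: [3.142, 0.0, 2.488]
contact_force: [0.9, 0.8, -2.1]
opening: 0.685
```

Call:
{"api": "servo_tool", "payload": {"rows": [[50,[0,0,0],[0,0,-10]],[50,[0,0,0],[0,0,-10]],[50,[0,0,0],[0,0,-10]],[50,[0,0,0],[0,0,-10]],[50,[0,0,0],[0,0,-10]],[50,[0,0,0],[0,0,-10]],[50,[0,0,0],[0,0,-10]],[50,[0,0,0],[0,0,-10]]]}}

```text
clock: 9.93
eef_pos: [520.6, 23.2, 20.4]
tcp_rot: [-3.142, 0.0, -2.399]
contact_force: [0.2, -0.1, -1.7]
opening: 0.682
```

Call:
{"api": "servo_tool", "payload": {"rows": [[50,[0,0,0],[0,0,-10]],[50,[0,0,0],[0,0,-10]],[50,[0,0,0],[0,0,-10]],[50,[0,0,0],[0,0,-5]],[50,[-15,2.6,0],[0,0,0]],[50,[-14.5,2.6,0],[0,0,0]],[50,[0,0,0],[0,0,-5]],[50,[0,0,0],[0,0,-5]]]}}

```text
clock: 10.92
eef_pos: [522.1, 54.6, 20.3]
tcp_rot: [-3.142, 0.0, -1.617]
contact_force: [-0.1, 0.3, -1.8]
opening: 0.681
```

```bash
python3 - <<'E'
from h import *
st(); print(sense()["qpos"].tolist())
im=grab_frame("scene"); cv2.imwrite("pics/e.png",cv2.resize(im[130:280,290:490],None,fx=3,fy=3,interpolation=cv2.INTER_CUBIC))
E
```

```text
t 10.925 p [522.1  54.6  20.3] rot [-3.1  0.  -1.6] F [-0.1  0.3 -1.8] op 0.6805749296413918
[0.10119934794204664, 0.5011009358197338, 1.9918149587978016, 0.00017147939990402476, 0.6486171262686303, -2.9944594873817456]
```

View pics/e.png

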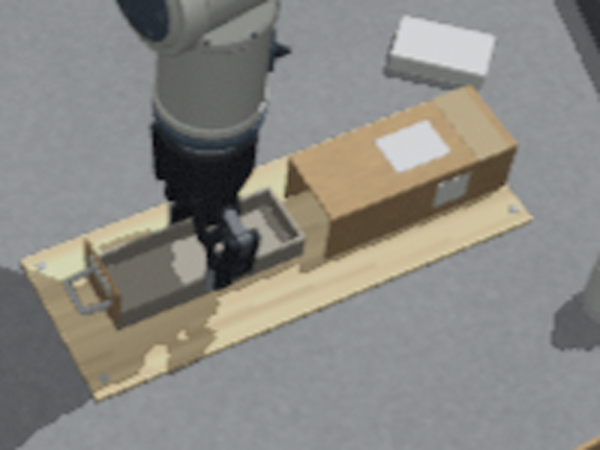

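Call:
{"api": "servo_tool", "payload": {"rows": [[50,[0,0,4],[0,0,0]],[50,[0,0,4],[0,0,0]],[50,[0,0,0.5],[0,0,0]],[80,[0,0,0],[0,0,0]],[80,[0,0,0],[0,0,0]],[85,[0,0,0],[0,0,0]],[85,[0,0,-20],[0,0,0]],[85,[0,0,-50],[0,0,0]]], "force": 40}}

```text
clock: 11.98
eef_pos: [520.3, 53.0, 80.8]
tcp_rot: [3.137, -0.001, -1.619]
contact_force: [1.0, 0.2, -0.3]
opening: 0.995
```

```bash
python3 - <<'E'
from h import *
st()
p=plan((566,-189,110),-92.6,85)
E
```

```text
t 11.975 p [520.3  53.   80.8] rot [ 3.1 -0.  -1.6] F [ 1.   0.2 -0.3] op 0.9954146762270744
[[85,[48.0,-11.0,-6.0],[0,0,-0.0]],[85,[48.0,-12.0,-6.0],[0,0,-0.1]],[85,[48.0,-11.0,-6.0],[0,0,-0.0]],[85,[48.0,-12.0,-5.0],[0,0,-0.1]],[85,[47.6,-11.1,-6.2],[0,0,0.0]]]
```

```bash
python3 - <<'E'
from h import *
p=plan((566,-189,100),-273,85,n=18)
E
```

```text
[[85,[13.0,-3.0,-1.0],[0,0,10.0]],[85,[13.0,-6.0,-1.0],[0,0,10.0]],[85,[11.0,-7.0,-1.0],[0,0,10.0]],[85,[10.0,-10.0,-1.0],[0,0,10.0]],[85,[8.0,-11.0,-1.0],[0,0,10.1]],[85,[6.0,-12.0,-1.0],[0,0,10.0]],[85,[4.0,-13.0,-1.0],[0,0,10.0]],[85,[2.0,-14.0,-2.0],[0,0,10.0]]]
[[85,[-1.0,-14.0,-1.0],[0,0,10.0]],[85,[-3.0,-13.0,-1.0],[0,0,10.0]],[85,[-6.0,-12.0,-1.0],[0,0,10.0]],[85,[-7.0,-12.0,-1.0],[0,0,10.0]],[85,[-10.0,-10.0,-1.0],[0,0,10.1]],[85,[-11.0,-8.0,-1.0],[0,0,10.0]],[85,[-12.0,-6.0,-1.0],[0,0,10.0]],[85,[-13.0,-4.0,-1.0],[0,0,10.0]]]
[[85,[-14.0,-1.0,-1.0],[0,0,10.0]],[85,[-13.3,0.4,-1.2],[0,0,10.0]]]
```

Call:
{"api": "servo_tool", "payload": {"rows": [[85,[13,-3,-1],[0,0,10]],[85,[13,-6,-1],[0,0,10]],[85,[11,-7,-1],[0,0,10]],[85,[10,-10,-1],[0,0,10]],[85,[8,-11,-1],[0,0,10]],[85,[6,-12,-1],[0,0,10]],[85,[4,-13,-1],[0,0,10]],[85,[2,-14,-2],[0,0,10]]]}}

```text
clock: 12.98
eef_pos: [542.2, -55.0, 90.7]
tcp_rot: [3.142, -0.0, -3.021]
contact_force: [-0.3, 0.3, 0.9]
opening: 0.996
```

Call:
{"api": "servo_tool", "payload": {"rows": [[85,[-1,-14,-1],[0,0,10]],[85,[-3,-13,-1],[0,0,10]],[85,[-6,-12,-1],[0,0,10]],[85,[-7,-12,-1],[0,0,10]],[85,[-10,-10,-1],[0,0,10]],[85,[-11,-8,-1],[0,0,10]],[85,[-12,-6,-1],[0,0,10]],[85,[-13,-4,-1],[0,0,10]]]}}

```text
clock: 13.98
eef_pos: [563.0, -162.4, 98.8]
tcp_rot: [-3.142, 0.0, 1.866]
contact_force: [0.6, -0.0, 0.1]
opening: 0.992
```

Call:
{"api": "servo_tool", "payload": {"rows": [[85,[-14,-1,-1],[0,0,10]],[85,[-13,0,-1],[0,0,10]],[85,[0,0,0],[0,0,0]]]}}

```text
clock: 14.35
eef_pos: [567.9, -189.1, 100.8]
tcp_rot: [3.141, 0.0, 1.522]
contact_force: [-0.2, 0.6, -1.1]
opening: 0.995
```

```bash
python3 - <<'E'
from h import *
st(); print(sense()["qpos"].tolist())
for c in("scene","top"):
    im=grab_frame(c); cv2.imwrite(f"pics/f_{c}.png",im); print(c,find(c,"tub1"),find(c,"tray"))
    for r in trace(c,"tub1")[:3]:
        ys,xs=np.nonzero(r["mask"]); print(c,r["conf"], ray(c,(xs.mean(),ys.mean()),30),len(xs))
E
```

```text
t 14.35 p [ 567.9 -189.1  100.8] rot [3.1 0.  1.5] F [-0.2  0.6 -1.1] op 0.9950227918681575
[-0.3240070387975509, 0.46262821880249066, 1.7956505601907613, -4.2946512824107e-05, 0.8830187016809437, -0.2755143395335377]
scene [(0.93, array([ 464.7, -342.4,   54.2])), (0.8, array([ 583.6, -194.6,   47.1]))] [(0.83, array([522.8,  44.1,   9.9])), (0.71, array([798.5, -11. ,  49.7]))]
scene 0.87 [ 452.7 -339.4   30. ] 533
scene 0.56 [ 570.2 -193.5   30. ] 379
top [(0.38, array([ 446.5, -362.8,   48.5])), (0.19, array([ 538.4, -429.4,    6.1]))] [(0.98, array([524.5,  46.5,  12.5])), (0.65, array([ 622.3, -488.6,   43. ])), (0.16, array([ 556.5, -179.5,   48.1]))]
top 0.39 [ 555.9 -176.3   30. ] 82
```

Call:
{"api": "servo_tool", "payload": {"rows": [[85,[0,0,35],[0,0,0]],[85,[0,0,35],[0,0,0]],[85,[0,0,20],[0,0,0]],[40,[0,0,0],[0,0,0]],[40,[0,0,0],[0,0,0]],[40,[0,0,0],[0,0,0]],[40,[0,0,0],[0,0,0]],[40,[0,0,0],[0,0,0]]], "force": 25}}

```text
clock: 15.75
eef_pos: [568.8, -188.8, 12.0]
tcp_rot: [3.139, 0.001, 1.522]
contact_force: [-0.5, 0.9, 7.0]
opening: 0.531
```

Call:
{"api": "servo_tool", "payload": {"rows": [[85,[0,0,0],[0,0,0]],[85,[0,0,0],[0,0,0]],[85,[0,0,0],[0,0,0]],[85,[0,0,0],[0,0,0]],[85,[0,0,0],[0,0,-10]],[85,[0,0,0],[0,0,-10]],[85,[0,0,0],[0,0,-10]],[85,[0,0,0],[0,0,-10]]]}}

```text
clock: 16.75
eef_pos: [567.7, -188.5, 10.7]
tcp_rot: [-3.142, -0.0, 2.226]
contact_force: [-0.4, 0.5, -0.1]
opening: 0.994
```

Call:
{"api": "servo_tool", "payload": {"rows": [[85,[0,0,0],[0,0,-10]],[85,[0,0,0],[0,0,-10]],[85,[0,0,0],[0,0,-10]],[85,[0,0,0],[0,0,-10]],[85,[0,0,0],[0,0,-10]],[85,[0,0,0],[0,0,0]]]}}

```text
clock: 17.5
eef_pos: [567.8, -188.5, 10.7]
tcp_rot: [3.142, -0.0, 3.092]
contact_force: [0.5, -1.0, 0.5]
opening: 0.992
```

Call:
{"api": "servo_tool", "payload": {"rows": [[40,[0,0,0],[0,0,0]],[40,[0,0,0],[0,0,0]],[40,[0,0,0],[0,0,0]],[40,[0,0,0],[0,0,0]],[40,[0,0,0],[0,0,0]],[40,[0,0,0],[0,0,0]]], "force": 50}}

```text
clock: 18.25
eef_pos: [568.0, -188.6, 11.1]
tcp_rot: [-3.141, 0.0, 3.093]
contact_force: [-0.8, 0.7, 5.9]
opening: 0.524
```

```bash
python3 - <<'E'
from h import *
im=grab_frame("top")
hsv=cv2.cvtColor(im,cv2.COLOR_BGR2HSV)
cv2.imwrite("pics/g.png",cv2.resize(im[215:325,130:340],None,fx=3.8,fy=3.8,interpolation=cv2.INTER_CUBIC))
E
```

```text
(no output)
```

View pics/g.png

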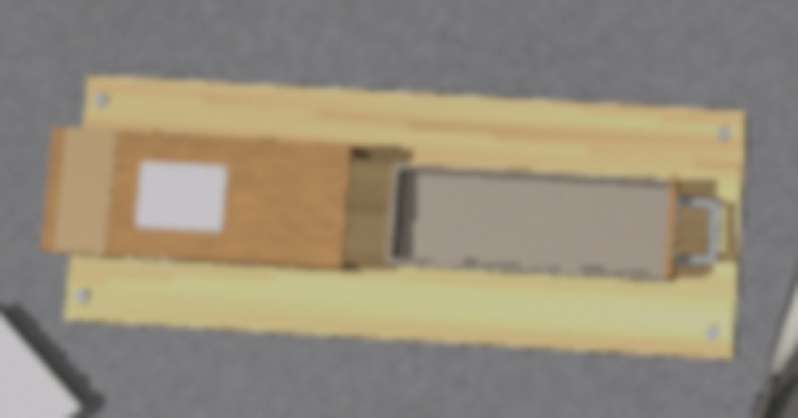

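The tray sits on the ledge with its back at crop x≈390, its front panel at x≈675 and the pull at (714,230). It looks parallel to the base.

```bash
python3 - <<'E'
from h import *
f=lambda u,v,z: ray("top",(130+(u+.5)/3.8-.5,215+(v+.5)/3.8-.5),z)[:2]
org=np.array([532.5,242.3]);a=np.radians(87.17);ax=np.array([np.cos(a),np.sin(a)]);ay=np.array([-ax[1],ax[0]])
for u,v,z in((394,165,30),(387,263,30),(670,180,30),(665,277,30),(680,180,56),(674,279,56),(718,230,30)):
    p=f(u,v,z);d=p-org;print(u,v,z,p,d@ax,d@ay)
st()
E
```

```text
394 165 30 [555.  133.4] -107.69052091825819 -27.804948820416026
387 263 30 [496.8 136. ] -107.91462546621423 30.43659893910357
670 180 30 [546.7 -31. ] -272.22845759325554 -27.64799871436276
665 277 30 [489.4 -28.5] -272.55670198725454 29.683979592652385
680 180 56 [544.4 -37.7] -279.07248519825856 -25.723175329062514
674 279 56 [487.4 -34.7] -278.8479595247299 31.412241084680765
718 230 30 [517.2 -59.5] -302.2060890572658 0.38009334920954885
t 18.3 p [ 568.  -188.6   11.1] rot [-3.1  0.   3.1] F [-0.5  1.6  5.1] op 0.523687135290368
```

```bash
python3 - <<'E'
from h import *
s=sense();p=s["eef_pos"]
q=plan((p[0],p[1],85),177.2,40,step=25); q=plan((523,89.5,85),177.2,40,q,step=40); q=plan((523,89.5,20),177.2,40,q,step=18)
E
```

```text
[[40,[0.0,0.0,-25.0],[0,0,0.0]],[40,[0.0,0.0,-24.0],[0,0,0.0]],[40,[0.0,0.0,-24.9],[0,0,0.0]]]
[[40,[7.0,34.0,-0.0],[0,0,0.0]],[40,[8.0,35.0,-0.0],[0,0,0.0]],[40,[7.0,34.0,-0.0],[0,0,0.0]],[40,[7.0,35.0,-0.0],[0,0,0.0]],[40,[8.0,34.0,-0.0],[0,0,0.0]],[40,[7.0,35.0,-0.0],[0,0,0.0]],[40,[7.0,34.0,-0.0],[0,0,0.0]],[40,[7.5,34.6,-0.0],[0,0,0.0]]]
[[40,[0.0,-0.0,16.0],[0,0,0.0]],[40,[0.0,-0.0,16.0],[0,0,0.0]],[40,[0.0,-0.0,17.0],[0,0,0.0]],[40,[0.0,-0.0,16.0],[0,0,0.0]]]
```

Call:
{"api": "servo_tool", "payload": {"rows": [[40,[0,0,-25],[0,0,0]],[40,[0,0,-24],[0,0,0]],[40,[0,0,-25],[0,0,0]],[40,[7,34,0],[0,0,0]],[40,[8,35,0],[0,0,0]],[40,[7,34,0],[0,0,0]],[40,[7,35,0],[0,0,0]],[40,[8,34,0],[0,0,0]]]}}

```text
clock: 19.3
eef_pos: [538.6, -13.7, 84.4]
tcp_rot: [3.142, -0.001, 3.093]
contact_force: [0.4, 0.4, -1.1]
opening: 0.529
```

Call:
{"api": "servo_tool", "payload": {"rows": [[40,[7,35,0],[0,0,0]],[40,[7,34,0],[0,0,0]],[40,[7.5,34.5,0],[0,0,0]],[40,[0,0,0],[0,0,0]],[40,[0,0,0],[0,0,0]]]}}

```text
clock: 19.92
eef_pos: [522.5, 89.2, 84.5]
tcp_rot: [-3.141, -0.0, 3.094]
contact_force: [0.3, 0.8, -1.3]
opening: 0.524
```

```bash
python3 - <<'E'
from h import *
st()
im=grab_frame("scene"); cv2.imwrite("pics/h.png",cv2.resize(im[130:280,290:490],None,fx=3,fy=3,interpolation=cv2.INTER_CUBIC))
E
```

```text
t 19.925 p [522.5  89.2  84.5] rot [-3.1 -0.   3.1] F [ 0.3  0.8 -1.3] op 0.5244757823945785
```

View pics/h.png

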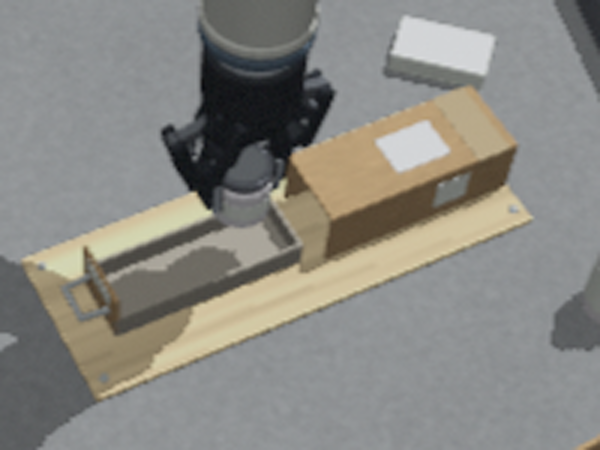

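Call:
{"api": "servo_tool", "payload": {"rows": [[40,[0,0,16],[0,0,0]],[40,[0,0,16],[0,0,0]],[40,[0,0,16],[0,0,0]],[40,[0,0,12],[0,0,0]],[40,[0,0,4],[0,0,0]],[40,[0,0,0],[0,0,0]]]}}

```text
clock: 20.72
eef_pos: [522.7, 89.6, 20.7]
tcp_rot: [-3.142, -0.0, 3.093]
contact_force: [0.2, 0.2, -0.9]
opening: 0.52
```

Call:
{"api": "servo_tool", "payload": {"rows": [[40,[0,0,1],[0,0,0]],[40,[0,0,0],[0,0,0]],[54,[0,0,0],[0,0,0]],[54,[0,0,0],[0,0,0]],[54,[0,0,0],[0,0,0]],[54,[0,0,-15],[0,0,0]],[54,[0,0,-30],[0,0,0]],[54,[0,0,-40],[0,0,0]]]}}

```text
clock: 21.72
eef_pos: [522.2, 89.5, 106.0]
tcp_rot: [-3.141, -0.001, 3.093]
contact_force: [0.2, 0.3, 1.5]
opening: 0.635
```

```bash
python3 - <<'E'
from h import *
st()
q=plan((454,-339,105),87.2,85)
for r in trace("top","tub1")[:3]:
    ys,xs=np.nonzero(r["mask"]); print(r["conf"], ray("top",(xs.mean(),ys.mean()),30),len(xs))
E
```

```text
t 21.725 p [522.2  89.5 106. ] rot [-3.1 -0.   3.1] F [0.2 0.3 1.5] op 0.6345362514294232
[[85,[5.0,-43.0,0.0],[0,0,9.0]],[85,[-2.0,-43.0,0.0],[0,0,9.0]],[85,[-9.0,-43.0,0.0],[0,0,9.0]],[85,[-16.0,-40.0,0.0],[0,0,9.0]],[85,[-21.0,-38.0,0.0],[0,0,9.0]],[85,[-27.0,-34.0,1.0],[0,0,9.0]],[85,[-32.0,-29.0,-0.0],[0,0,9.0]],[85,[-37.0,-24.0,-0.0],[0,0,9.0]]]
[[85,[-39.0,-18.0,-0.0],[0,0,9.0]],[85,[-42.0,-11.1,-0.0],[0,0,9.0]]]
0.71 [ 454.6 -348.3   30. ] 289
0.57 [521.7  45.4  30. ] 2115
```

```bash
python3 - <<'E'
from h import *
for c in("scene","top"):
    grab_frame(c); print(find(c,"tub1"))
    for r in trace(c,"tub1")[:3]:
        ys,xs=np.nonzero(r["mask"]); print(c,r["conf"], ray(c,(xs.mean(),ys.mean()),30),len(xs),xs.mean(),ys.mean())
E
```

```text
[(0.67, array([ 464.6, -341. ,   58.3])), (0.64, array([537.2,  83.4,  63.4])), (0.31, array([ 763.9, -240.4,   41.1]))]
scene 0.96 [517.1  95.   30. ] 415 368.92048192771085 206.6144578313253
scene 0.83 [ 455.1 -339.    30. ] 483 194.40786749482402 260.7060041407868
scene 0.3 [548.2 143.3  30. ] 6475 392.36169884169885 207.88015444015443
[(0.66, array([ 454. , -335.5,   50.1]))]
top 0.74 [ 454.  -339.8   30. ] 484 445.150826446281 304.31404958677683
top 0.2 [ 539.1 -423.4   30. ] 309 481.85113268608416 266.11003236245955
```

Tub 2 hasn't moved; it's still at about (454, -339). I'll use the same centring and grip sequence.

Call:
{"api": "servo_tool", "payload": {"rows": [[85,[5,-43,0],[0,0,9]],[85,[-2,-43,0],[0,0,9]],[85,[-9,-43,0],[0,0,9]],[85,[-16,-40,0],[0,0,9]],[85,[-21,-38,0],[0,0,9]],[85,[-27,-34,0],[0,0,9]],[85,[-32,-29,0],[0,0,9]],[85,[-37,-24,0],[0,0,9]]], "force": 25}}

```text
clock: 23.08
eef_pos: [467.1, -254.6, 103.7]
tcp_rot: [-3.14, -0.001, 1.831]
contact_force: [0.9, -1.1, 1.1]
opening: 0.997
```

Call:
{"api": "servo_tool", "payload": {"rows": [[85,[-39,-18,0],[0,0,9]],[85,[-42,-11,0],[0,0,9]],[85,[0,0,0],[0,0,0]],[85,[0,0,0],[0,0,0]]]}}

```text
clock: 23.58
eef_pos: [453.9, -338.1, 103.8]
tcp_rot: [-3.14, -0.002, 1.523]
contact_force: [0.4, -0.0, 0.5]
opening: 0.996
```

Call:
{"api": "servo_tool", "payload": {"rows": [[85,[0,0,35],[0,0,0]],[85,[0,0,35],[0,0,0]],[85,[0,0,23],[0,0,0]],[40,[0,0,0],[0,0,0]],[40,[0,0,0],[0,0,0]],[40,[0,0,0],[0,0,0]],[40,[0,0,0],[0,0,0]],[40,[0,0,0],[0,0,0]]]}}

```text
clock: 24.58
eef_pos: [455.3, -339.2, 12.8]
tcp_rot: [3.14, 0.001, 1.522]
contact_force: [-0.3, 2.0, 7.5]
opening: 0.527
```

Call:
{"api": "servo_tool", "payload": {"rows": [[85,[0,0,0],[0,0,0]],[85,[0,0,0],[0,0,0]],[85,[0,0,0],[0,0,0]],[85,[0,0,0],[0,0,0]],[85,[0,0,0],[0,0,-10]],[85,[0,0,0],[0,0,-10]],[85,[0,0,0],[0,0,-10]],[85,[0,0,0],[0,0,-10]]]}}

```text
clock: 25.58
eef_pos: [454.6, -338.9, 11.7]
tcp_rot: [-3.142, -0.0, 2.226]
contact_force: [-0.2, 0.0, 0.1]
opening: 0.993
```

Call:
{"api": "servo_tool", "payload": {"rows": [[85,[0,0,0],[0,0,-10]],[85,[0,0,0],[0,0,-10]],[85,[0,0,0],[0,0,-10]],[85,[0,0,0],[0,0,-10]],[85,[0,0,0],[0,0,-10]],[85,[0,0,0],[0,0,0]]]}}

```text
clock: 26.32
eef_pos: [454.6, -338.9, 11.7]
tcp_rot: [3.142, -0.0, 3.092]
contact_force: [-0.0, 0.1, 0.4]
opening: 0.995
```

Call:
{"api": "servo_tool", "payload": {"rows": [[40,[0,0,0],[0,0,0]],[40,[0,0,0],[0,0,0]],[40,[0,0,0],[0,0,0]],[40,[0,0,0],[0,0,0]],[40,[0,0,0],[0,0,0]],[40,[0,0,0],[0,0,0]]], "force": 50}}

```text
clock: 27.08
eef_pos: [454.8, -339.0, 12.1]
tcp_rot: [-3.141, 0.0, 3.093]
contact_force: [-1.5, 0.7, 5.5]
opening: 0.524
```

```bash
python3 - <<'E'
from h import *
st()
s=sense();p=s["eef_pos"]
q=plan((p[0],p[1],90),177.2,40,step=25); q=plan((519.5,16.6,90),177.2,40,q,step=45)
im=grab_frame("top"); cv2.imwrite("pics/i.png",cv2.resize(im[215:325,130:340],None,fx=3.8,fy=3.8,interpolation=cv2.INTER_CUBIC))
E
```

```text
t 27.075 p [ 454.8 -339.    12.1] rot [-3.1  0.   3.1] F [-1.5  0.7  5.5] op 0.5241253498374915
[[40,[-0.0,0.0,-19.0],[0,0,-0.0]],[40,[-0.0,0.0,-20.0],[0,0,-0.0]],[40,[-0.0,0.0,-19.0],[0,0,-0.0]],[40,[-0.0,0.0,-19.9],[0,0,-0.0]]]
[[40,[-5.0,40.0,-0.0],[0,0,-0.0]],[40,[-6.0,40.0,-0.0],[0,0,-0.0]],[40,[-5.0,39.0,-0.0],[0,0,-0.0]],[40,[-5.0,40.0,-0.0],[0,0,-0.0]],[40,[-5.0,40.0,-0.0],[0,0,-0.0]],[40,[-6.0,40.0,-0.0],[0,0,-0.0]],[40,[-5.0,40.0,-0.0],[0,0,-0.0]],[40,[-5.0,40.0,-0.0],[0,0,-0.0]]]
[[40,[-5.3,39.4,-0.0],[0,0,-0.0]]]
```

View pics/i.png

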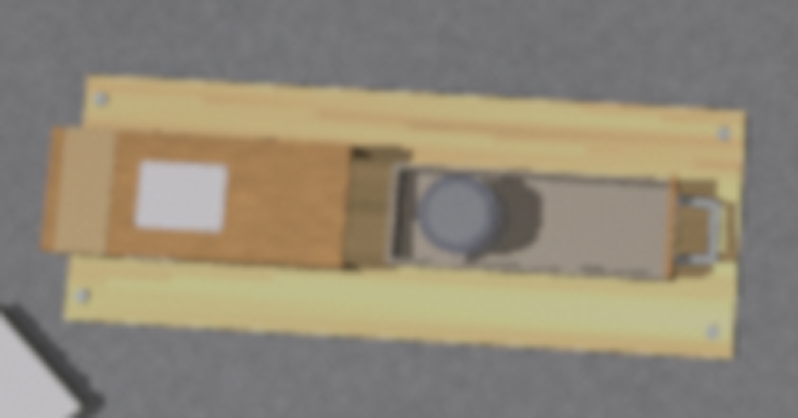

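Tub A is upright in the tray at crop (459,213), and the tray hasn't moved. Carrying tub B over next.

Call:
{"api": "servo_tool", "payload": {"rows": [[40,[0,0,-19],[0,0,0]],[40,[0,0,-20],[0,0,0]],[40,[0,0,-19],[0,0,0]],[40,[0,0,-20],[0,0,0]],[40,[-5,40,0],[0,0,0]],[40,[-6,40,0],[0,0,0]],[40,[-5,39,0],[0,0,0]],[40,[-5,40,0],[0,0,0]]]}}

```text
clock: 28.12
eef_pos: [483.6, -180.0, 90.8]
tcp_rot: [-3.141, 0.001, 3.093]
contact_force: [0.3, 0.7, -0.9]
opening: 0.526
```

Call:
{"api": "servo_tool", "payload": {"rows": [[40,[-5,40,0],[0,0,0]],[40,[-6,40,0],[0,0,0]],[40,[-5,40,0],[0,0,0]],[40,[-5,40,0],[0,0,0]],[40,[-5,39,0],[0,0,0]],[40,[0,0,0],[0,0,0]],[40,[0,0,0],[0,0,0]]]}}

```text
clock: 29.0
eef_pos: [518.8, 16.2, 90.3]
tcp_rot: [-3.141, 0.0, 3.094]
contact_force: [0.2, 0.1, -0.8]
opening: 0.525
```

```bash
python3 - <<'E'
from h import *
st()
im=grab_frame("scene"); cv2.imwrite("pics/j.png",cv2.resize(im[130:280,290:490],None,fx=3,fy=3,interpolation=cv2.INTER_CUBIC))
E
```

```text
t 29.0 p [518.8  16.2  90.3] rot [-3.1  0.   3.1] F [ 0.2  0.1 -0.8] op 0.524718444983305
```

View pics/j.png

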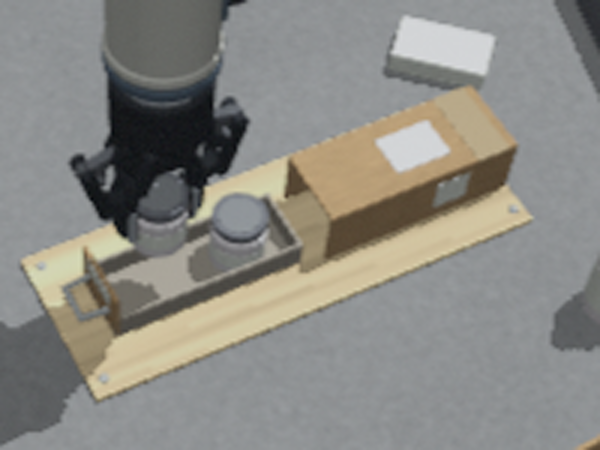

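Tub B hangs over the front half of the tray, but the linkage flares out close to tub A and the front panel. I'll set B back on the bench, press its lid there, and regrip it higher with the jaws across the tray.

Call:
{"api": "servo_tool", "payload": {"rows": [[40,[0,-40,0],[0,0,0]],[40,[0,-45,0],[0,0,0]],[40,[0,-45,0],[0,0,0]],[40,[0,-30,20],[0,0,0]],[40,[0,0,30],[0,0,0]],[40,[0,0,20],[0,0,0]],[40,[0,0,6],[0,0,0]],[40,[0,0,1.5],[0,0,0]]]}}

```text
clock: 30.05
eef_pos: [511.0, -143.9, 12.4]
tcp_rot: [-3.142, -0.0, 3.092]
contact_force: [0.3, 0.6, -1.0]
opening: 0.523
```

Call:
{"api": "servo_tool", "payload": {"rows": [[40,[0,0,0],[0,0,0]],[70,[0,0,0],[0,0,0]],[70,[0,0,0],[0,0,0]],[70,[0,0,0],[0,0,0]],[70,[0,0,-25],[0,0,0]],[70,[0,0,-40],[0,0,0]],[0,[0,0,0],[0,0,0]],[0,[0,0,0],[0,0,0]]]}}

```text
clock: 31.05
eef_pos: [510.9, -143.3, 77.1]
tcp_rot: [-3.142, 0.0, 3.093]
contact_force: [-0.6, 0.4, -0.5]
opening: 0.407
```

Call:
{"api": "servo_tool", "payload": {"rows": [[0,[0,0,0],[0,0,0]],[0,[0,0,0],[0,0,0]],[0,[0,0,0],[0,0,0]],[0,[0,0,0],[0,0,0]],[0,[0,0,10],[0,0,0]]]}}

```text
clock: 31.68
eef_pos: [511.7, -143.6, 67.4]
tcp_rot: [-3.141, 0.001, 3.093]
contact_force: [0.7, -0.2, 0.7]
opening: -0.0
```

Call:
{"api": "servo_tool", "payload": {"rows": [[0,[0,0,10],[0,0,0]],[0,[0,0,3],[0,0,0]],[0,[0,0,2],[0,0,0]],[0,[0,0,2],[0,0,0]],[0,[0,0,2],[0,0,0]],[0,[0,0,1],[0,0,0]],[0,[0,0,0.5],[0,0,0]]]}}

```text
clock: 32.55
eef_pos: [511.1, -143.4, 46.9]
tcp_rot: [-3.142, 0.0, 3.093]
contact_force: [-2.4, 0.5, 4.4]
opening: 0.004
```

Call:
{"api": "servo_tool", "payload": {"rows": [[0,[0,0,1],[0,0,0]],[0,[0,0,1],[0,0,0]],[0,[0,0,0],[0,0,0]]]}}

```text
clock: 32.92
eef_pos: [511.2, -143.4, 45.9]
tcp_rot: [-3.142, 0.0, 3.093]
contact_force: [-6.0, 2.3, 19.8]
opening: -0.002
```

Call:
{"api": "servo_tool", "payload": {"rows": [[0,[0,0,-25],[0,0,0]],[85,[0,0,-15],[0,0,10]],[85,[0,0,0],[0,0,10]],[85,[0,0,0],[0,0,10]],[85,[0,0,0],[0,0,10]],[85,[0,0,0],[0,0,10]],[85,[0,0,0],[0,0,10]],[85,[0,0,0],[0,0,10]]]}}

```text
clock: 33.92
eef_pos: [511.3, -143.5, 84.5]
tcp_rot: [3.141, 0.0, 1.866]
contact_force: [1.4, -1.2, -0.0]
opening: 0.993
```

Call:
{"api": "servo_tool", "payload": {"rows": [[85,[0,0,0],[0,0,10]],[85,[0,0,0],[0,0,10]],[85,[0,0,30],[0,0,0]],[85,[0,0,29],[0,0,0]],[40,[0,0,0],[0,0,0]],[40,[0,0,0],[0,0,0]],[40,[0,0,0],[0,0,0]],[40,[0,0,0],[0,0,0]]], "force": 50}}

```text
clock: 34.92
eef_pos: [512.0, -143.7, 27.0]
tcp_rot: [3.14, 0.0, 1.522]
contact_force: [-1.0, 0.3, 7.6]
opening: 0.517
```

Call:
{"api": "servo_tool", "payload": {"rows": [[40,[0,0,0],[0,0,0]],[40,[0,0,0],[0,0,0]],[40,[0,0,-20],[0,0,0]],[40,[0,0,-25],[0,0,0]],[40,[0,0,-25],[0,0,0]],[40,[0,0,0],[0,0,0]]]}}

```text
clock: 35.67
eef_pos: [512.6, -143.8, 97.7]
tcp_rot: [3.137, 0.001, 1.522]
contact_force: [0.5, 0.5, -0.8]
opening: 0.516
```

```bash
python3 - <<'E'
from h import *
st()
q=plan((519.9,16.6,98),87.2,40,step=40)
im=grab_frame("scene"); cv2.imwrite("pics/k.png",cv2.resize(im[150:290,200:400],None,fx=3,fy=3,interpolation=cv2.INTER_CUBIC))
E
```

```text
t 35.675 p [ 512.6 -143.8   97.7] rot [3.1 0.  1.5] F [ 0.5  0.5 -0.8] op 0.5159321419658336
[[40,[32.0,-0.0,-0.0],[0,0,0.0]],[40,[32.0,-0.0,-0.0],[0,0,0.0]],[40,[32.0,-0.0,-0.0],[0,0,0.0]],[40,[32.0,-0.0,-0.0],[0,0,0.0]],[40,[32.6,-0.5,-0.3],[0,0,0.0]]]
```

View pics/k.png

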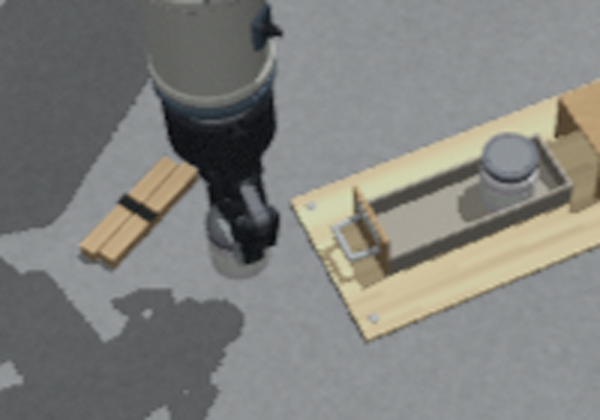

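Tub B is held upright with its lid home. Moving it over the tray and lowering it.

Call:
{"api": "servo_tool", "payload": {"rows": [[40,[32,0,0],[0,0,0]],[40,[32,0,0],[0,0,0]],[40,[32,0,0],[0,0,0]],[40,[32,0,0],[0,0,0]],[40,[32,0,0],[0,0,0]],[40,[0,0,0],[0,0,0]],[40,[0,0,15],[0,0,0]],[40,[0,0,15],[0,0,0]]]}}

```text
clock: 36.72
eef_pos: [518.4, 15.6, 64.2]
tcp_rot: [-3.141, 0.0, 1.522]
contact_force: [0.2, 0.0, -1.0]
opening: 0.517
```

Call:
{"api": "servo_tool", "payload": {"rows": [[40,[0,0,15],[0,0,0]],[40,[0,0,12],[0,0,0]],[40,[0,0,4],[0,0,0]],[40,[0,0,0],[0,0,0]],[40,[0,0,0],[0,0,0]]]}}

```text
clock: 37.35
eef_pos: [518.3, 16.0, 35.9]
tcp_rot: [-3.14, 0.0, 1.522]
contact_force: [-9.5, -2.5, 24.2]
opening: 0.515
```

Call:
{"api": "servo_tool", "payload": {"rows": [[40,[0,0,-1],[0,0,0]],[40,[0,0,0],[0,0,0]]]}}

```text
clock: 37.6
eef_pos: [518.8, 16.2, 36.0]
tcp_rot: [-3.141, 0.0, 1.522]
contact_force: [-3.7, -0.8, 9.7]
opening: 0.518
```

Call:
{"api": "servo_tool", "payload": {"rows": [[65,[0,0,0],[0,0,0]],[65,[0,0,0],[0,0,0]],[65,[0,0,0],[0,0,0]],[65,[0,0,-20],[0,0,0]],[65,[0,0,-30],[0,0,0]],[0,[40,0,0],[0,0,0]],[0,[33,0,0],[0,0,0]],[0,[0,0,0],[0,0,0]]]}}

```text
clock: 38.6
eef_pos: [522.6, 91.0, 85.8]
tcp_rot: [3.141, -0.0, 1.525]
contact_force: [0.2, 0.6, -0.6]
opening: 0.122
```

Call:
{"api": "servo_tool", "payload": {"rows": [[0,[0,0,0],[0,0,0]],[0,[0,0,0],[0,0,0]],[0,[0,0,0],[0,0,0]]]}}

```text
clock: 38.98
eef_pos: [522.4, 88.6, 85.7]
tcp_rot: [-3.141, 0.0, 1.521]
contact_force: [-0.1, 0.0, -0.2]
opening: 0.001
```

```bash
python3 - <<'E'
from h import *
st()
im=grab_frame("scene"); cv2.imwrite("pics/l.png",cv2.resize(im[130:280,290:490],None,fx=3,fy=3,interpolation=cv2.INTER_CUBIC))
E
```

```text
t 38.975 p [522.4  88.6  85.7] rot [-3.1  0.   1.5] F [-0.1  0.  -0.2] op 0.0014323662362422463
```

View pics/l.png

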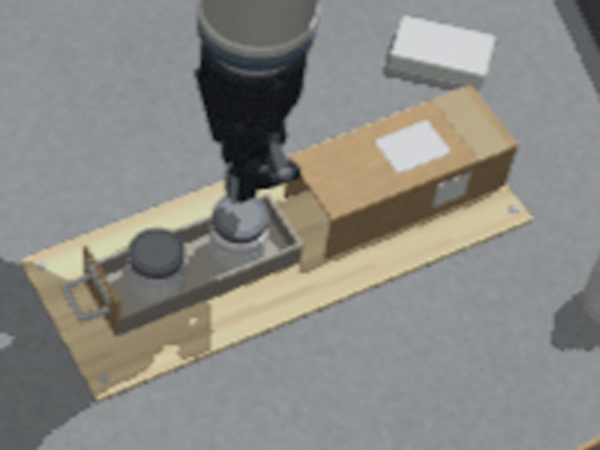

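Both tubs stand in the tray, with B's lid home and A's still slightly proud. The closed fingers are over A, so I'll press its lid now.

Call:
{"api": "servo_tool", "payload": {"rows": [[0,[0,0,19],[0,0,0]],[0,[0,0,3],[0,0,0]],[0,[0,0,2],[0,0,0]],[0,[0,0,2],[0,0,0]],[0,[0,0,2],[0,0,0]],[0,[0,0,1],[0,0,0]],[0,[0,0,1],[0,0,0]],[0,[0,0,0.5],[0,0,0]]]}}

```text
clock: 40.02
eef_pos: [522.7, 89.3, 55.4]
tcp_rot: [3.141, -0.0, 1.522]
contact_force: [-0.2, -1.4, 5.2]
opening: -0.002
```

Call:
{"api": "servo_tool", "payload": {"rows": [[0,[0,0,1],[0,0,0]],[0,[0,0,0],[0,0,0]]]}}

```text
clock: 40.28
eef_pos: [522.8, 89.3, 54.9]
tcp_rot: [3.141, -0.0, 1.522]
contact_force: [-2.9, -2.0, 13.1]
opening: -0.001
```

Call:
{"api": "servo_tool", "payload": {"rows": [[0,[0,0,0.7],[0,0,0]],[0,[0,0,0],[0,0,0]],[0,[0,0,-20],[0,0,0]],[0,[-40,0,0],[0,0,0]],[0,[-33,0,0],[0,0,0]],[0,[0,0,0],[0,0,0]],[0,[0,0,15],[0,0,0]],[0,[0,0,4],[0,0,0]]]}}

```text
clock: 41.28
eef_pos: [518.7, 17.0, 54.6]
tcp_rot: [-3.141, 0.0, 1.523]
contact_force: [-14.0, -2.7, 55.3]
opening: -0.004
```

Call:
{"api": "servo_tool", "payload": {"rows": [[0,[0,0,1],[0,0,0]],[0,[0,0,0.5],[0,0,0]],[0,[0,0,0],[0,0,0]]]}}

```text
clock: 41.65
eef_pos: [518.7, 17.0, 54.7]
tcp_rot: [-3.141, 0.0, 1.524]
contact_force: [-11.2, -2.6, 37.8]
opening: 0.0
```

Call:
{"api": "servo_tool", "payload": {"rows": [[0,[0,0,-15],[0,0,0]],[0,[0,0,-25],[0,0,0]],[60,[-36,0,0],[0,0,0]],[60,[-36,0,0],[0,0,0]],[60,[0,0,0],[0,0,0]],[60,[0,0,30],[0,0,0]],[60,[0,0,28],[0,0,0]],[60,[0,0,18],[0,0,0]]], "force": 30}}

```text
clock: 42.65
eef_pos: [514.7, -54.1, 15.4]
tcp_rot: [-3.14, -0.0, 1.523]
contact_force: [-0.1, 1.2, -0.8]
opening: 0.702
```

```bash
python3 - <<'E'
from h import *
st()
im=grab_frame("scene"); cv2.imwrite("pics/m.png",cv2.resize(im[150:280,290:420],None,fx=4.5,fy=4.5,interpolation=cv2.INTER_CUBIC))
E
```

```text
t 42.65 p [514.7 -54.1  15.4] rot [-3.1 -0.   1.5] F [-0.1  1.2 -0.8] op 0.7022213244201395
```

View pics/m.png

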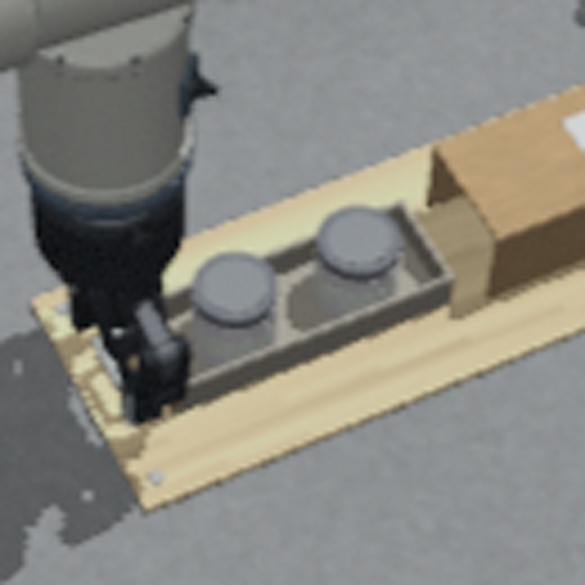

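Call:
{"api": "servo_tool", "payload": {"rows": [[60,[0,2.5,0],[0,0,0]],[20,[0,0,0],[0,0,0]],[20,[0,0,0],[0,0,0]],[20,[0,0,0],[0,0,0]],[20,[0,0,0],[0,0,0]],[20,[0,0,0],[0,0,0]]]}}

```text
clock: 43.45
eef_pos: [518.7, -55.3, 18.1]
tcp_rot: [3.14, -0.0, 1.522]
contact_force: [-0.6, 3.8, 6.4]
opening: 0.439
```

```bash
python3 - <<'E'
from h import *
st()
f=lambda u,v,z: ray("top",(u,v),z)[:2]
im=grab_frame("top"); cv2.imwrite("pics/n.png",cv2.resize(im[215:325,130:340],None,fx=3.8,fy=3.8,interpolation=cv2.INTER_CUBIC))
E
```

```text
t 43.45 p [518.7 -55.3  18.1] rot [ 3.1 -0.   1.5] F [-0.6  3.8  6.4] op 0.4394212153063065
```

View pics/n.png

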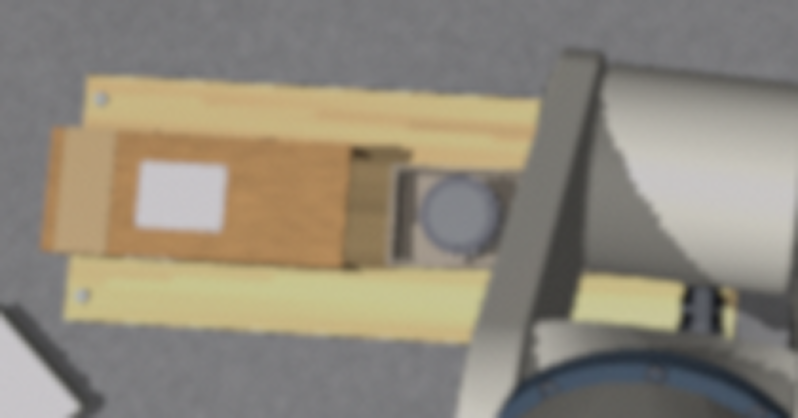

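Call:
{"api": "servo_tool", "payload": {"rows": [[20,[5,0,0],[0,0,0]],[20,[8,0,0],[0,0,0]],[20,[8,0,0],[0,0,0]],[20,[8,0,0],[0,0,0]],[20,[8,0,0],[0,0,0]]]}}

```text
clock: 44.12
eef_pos: [520.7, -19.2, 18.1]
tcp_rot: [3.139, 0.001, 1.523]
contact_force: [-0.5, -5.5, 6.1]
opening: 0.441
```

Call:
{"api": "servo_tool", "payload": {"rows": [[20,[10,0,0],[0,0,0]],[20,[15,0,0],[0,0,0]],[20,[15,0,0],[0,0,0]],[20,[15,0,0],[0,0,0]]]}}

```text
clock: 44.62
eef_pos: [523.3, 36.0, 18.1]
tcp_rot: [3.139, 0.001, 1.523]
contact_force: [-0.4, -5.1, 6.7]
opening: 0.44
```

Call:
{"api": "servo_tool", "payload": {"rows": [[20,[15,0,0],[0,0,0]],[20,[15,0,0],[0,0,0]],[20,[15,0,0],[0,0,0]],[20,[15,0,0],[0,0,0]],[20,[10,0,0],[0,0,0]]]}}

```text
clock: 45.25
eef_pos: [526.5, 106.2, 18.1]
tcp_rot: [3.14, 0.001, 1.523]
contact_force: [0.1, -5.6, 7.2]
opening: 0.438
```

```bash
python3 - <<'E'
from h import *
st()
im=grab_frame("scene"); cv2.imwrite("pics/o.png",cv2.resize(im[130:260,330:480],None,fx=4,fy=4,interpolation=cv2.INTER_CUBIC))
E
```

```text
t 45.25 p [526.5 106.2  18.1] rot [3.1 0.  1.5] F [ 0.1 -5.6  7.2] op 0.43788662544128104
```

View pics/o.png

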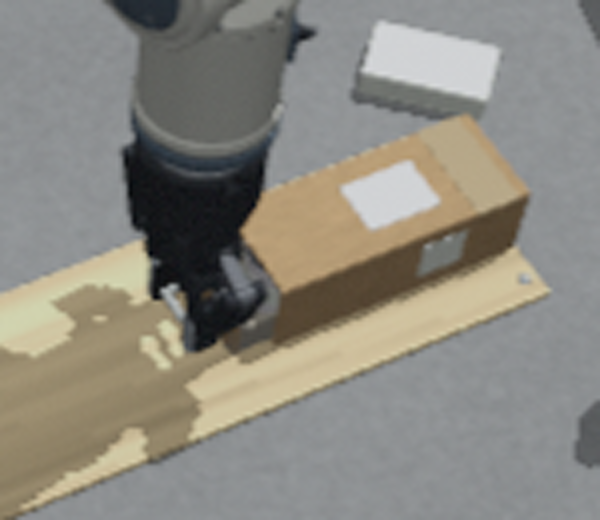

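Call:
{"api": "servo_tool", "payload": {"rows": [[20,[6,0,0],[0,0,0]],[20,[6,0,0],[0,0,0]],[20,[6,0,0],[0,0,0]],[20,[3,0,0],[0,0,0]],[20,[0,0,0],[0,0,0]]]}}

```text
clock: 45.92
eef_pos: [527.5, 127.0, 18.1]
tcp_rot: [3.14, 0.0, 1.523]
contact_force: [-0.5, -2.3, 6.2]
opening: 0.437
```

Call:
{"api": "servo_tool", "payload": {"rows": [[20,[2,0,0],[0,0,0]],[20,[0,0,0],[0,0,0]]]}}

```text
clock: 46.18
eef_pos: [527.6, 128.8, 18.1]
tcp_rot: [3.14, 0.0, 1.523]
contact_force: [-0.9, -3.8, 6.9]
opening: 0.442
```

Call:
{"api": "servo_tool", "payload": {"rows": [[20,[2,0,0],[0,0,0]],[20,[0,0,0],[0,0,0]]]}}

```text
clock: 46.42
eef_pos: [527.7, 130.7, 18.1]
tcp_rot: [3.14, 0.0, 1.523]
contact_force: [-0.7, -4.3, 5.9]
opening: 0.437
```

Call:
{"api": "servo_tool", "payload": {"rows": [[20,[1.5,0,0],[0,0,0]],[20,[0,0,0],[0,0,0]]]}}

```text
clock: 46.68
eef_pos: [527.7, 132.1, 18.1]
tcp_rot: [3.14, 0.0, 1.523]
contact_force: [-0.4, -4.9, 6.6]
opening: 0.443
```

Call:
{"api": "servo_tool", "payload": {"rows": [[20,[1.5,0,0],[0,0,0]],[20,[0,0,0],[0,0,0]]]}}

```text
clock: 46.92
eef_pos: [527.8, 133.6, 18.1]
tcp_rot: [3.14, 0.0, 1.523]
contact_force: [-0.9, -4.4, 6.2]
opening: 0.442
```

```bash
python3 - <<'E'
from h import *
st()
im=grab_frame("scene"); cv2.imwrite("pics/p.png",cv2.resize(im[165:225,370:440],None,fx=8,fy=8,interpolation=cv2.INTER_CUBIC))
E
```

```text
t 46.925 p [527.8 133.6  18.1] rot [3.1 0.  1.5] F [-0.9 -4.4  6.2] op 0.441631903204414
```

View pics/p.png

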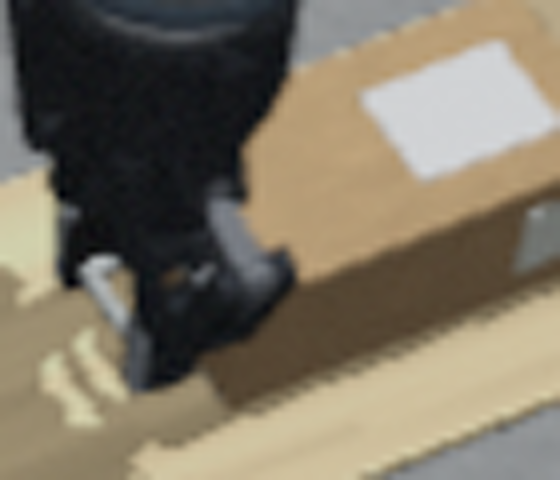

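Call:
{"api": "servo_tool", "payload": {"rows": [[20,[1,0,0],[0,0,0]],[20,[0,0,0],[0,0,0]]]}}

```text
clock: 47.22
eef_pos: [527.8, 134.6, 18.1]
tcp_rot: [3.14, 0.0, 1.523]
contact_force: [-0.8, -5.1, 7.5]
opening: 0.446
```

Call:
{"api": "servo_tool", "payload": {"rows": [[20,[1,0,0],[0,0,0]],[20,[0,0,0],[0,0,0]]]}}

```text
clock: 47.48
eef_pos: [527.8, 135.3, 18.1]
tcp_rot: [3.14, 0.001, 1.523]
contact_force: [-0.3, -7.1, 7.0]
opening: 0.44
```

Call:
{"api": "servo_tool", "payload": {"rows": [[20,[1,0,0],[0,0,0]],[20,[0,0,0],[0,0,0]]]}}

```text
clock: 47.72
eef_pos: [527.8, 135.5, 18.1]
tcp_rot: [3.14, 0.002, 1.523]
contact_force: [-0.4, -13.9, 8.0]
opening: 0.443
```

Call:
{"api": "servo_tool", "payload": {"rows": [[20,[-1,0,0],[0,0,0]],[60,[0,0,0],[0,0,0]],[60,[0,0,0],[0,0,0]],[60,[0,0,0],[0,0,0]],[60,[-3,0,0],[0,0,0]],[60,[0,0,-30],[0,0,0]],[60,[0,0,-50],[0,0,0]],[60,[0,0,-50],[0,0,0]]]}}

```text
clock: 48.72
eef_pos: [526.7, 132.9, 148.2]
tcp_rot: [-3.141, 0.0, 1.522]
contact_force: [0.9, -0.0, -0.3]
opening: 0.707
```

Call:
{"api": "servo_tool", "payload": {"rows": [[60,[-50,0,-20],[0,0,0]],[60,[-60,0,0],[0,0,0]],[60,[-60,0,0],[0,0,0]],[60,[-60,0,0],[0,0,0]],[60,[-60,0,0],[0,0,0]],[60,[0,0,0],[0,0,0]]]}}

```text
clock: 49.48
eef_pos: [512.6, -160.3, 167.1]
tcp_rot: [3.141, 0.001, 1.518]
contact_force: [-0.7, 0.7, -0.0]
opening: 0.702
```

```bash
python3 - <<'E'
from h import *
st()
org=np.array([532.5,242.3]);a=np.radians(87.17);ax=np.array([np.cos(a),np.sin(a)]);ay=np.array([-ax[1],ax[0]])
for c in("top","scene"):
    im=grab_frame(c); cv2.imwrite(f"pics/z_{c}.png",im)
    for t in("tray","tub1","wood_strips","tape_roll","pencil","mug","carton","glue","note_block"): print(c,t,find(c,t,2))
    # colour profile along sleeve axis through pull, at z=30 (top cam)
im=cv2.imread("pics/z_top.png")
# outer bar position: bright pixels in front of the mouth
for x in range(-128,-76,3):
    P=org+x*ax; print(x,[im[tuple(np.round(px("top",np.r_[P+y*ay,z])[::-1]).astype(int))].tolist() for y,z in((0,30),(0,56),(12,56))])
E
```

```text
t 49.475 p [ 512.6 -160.3  167.1] rot [3.1 0.  1.5] F [-0.7  0.7 -0. ] op 0.7024293272123697
top tray [(0.55, array([527.3, 156.1,  37.6])), (0.35, array([ 394.1, -186.5,   12.4]))]
top tub1 [(0.55, array([ 626.2, -488.6,   42.7])), (0.26, array([ 536.1, -433.3,    6.2]))]
top wood_strips [(0.95, array([ 397.1, -185.3,   15.6]))]
top tape_roll [(0.88, array([ 762.7, -239.8,   47. ]))]
top pencil [(0.92, array([ 539. , -431.4,    8.2]))]
top mug []
top carton [(0.57, array([780.6,  -8.6,  49.2])), (0.22, array([526.3, 153.9,  34.1]))]
top glue [(0.6, array([526.5, 151.1,  34.4])), (0.57, array([706.1, 323.7,  76.6]))]
top note_block [(0.63, array([424.6, 360.2,  22.1]))]
scene tray [(0.75, array([531.6, 154.4,  34.5]))]
scene tub1 []
scene wood_strips [(0.67, array([ 395.4, -185.6,   17.1]))]
scene tape_roll [(0.69, array([ 763.2, -242.2,   43. ])), (0.54, array([795.3, -13.2,  49.2]))]
scene pencil [(0.89, array([ 542.9, -435. ,    8.3]))]
scene mug [(0.59, array([ 612.1, -474.5,   51.9]))]
scene carton [(0.7, array([793.7, -12.1,  50.4])), (0.68, array([541.5, 121.6,  10.2]))]
scene
[... 354 characters left out ...]
 119], [102, 115, 122]]
-113 [[85, 105, 118], [133, 134, 135], [127, 132, 136]]
-110 [[133, 134, 135], [92, 111, 123], [109, 124, 132]]
-107 [[121, 128, 133], [74, 100, 118], [86, 111, 128]]
-104 [[92, 111, 123], [72, 101, 119], [81, 107, 125]]
-101 [[73, 102, 120], [71, 100, 118], [77, 105, 123]]
-98 [[74, 103, 121], [67, 93, 111], [61, 84, 97]]
-95 [[74, 102, 121], [35, 50, 61], [43, 59, 70]]
-92 [[54, 75, 90], [40, 48, 56], [39, 49, 57]]
-89 [[38, 54, 64], [55, 65, 73], [70, 87, 102]]
-86 [[42, 50, 58], [75, 109, 140], [79, 110, 138]]
-83 [[56, 66, 73], [79, 120, 156], [81, 121, 157]]
-80 [[77, 111, 141], [81, 123, 161], [81, 122, 159]]
-77 [[80, 122, 158], [82, 124, 162], [81, 122, 158]]
```

```bash
python3 - <<'E'
from h import *
for c,b in(("top",(310,350,343,405)),("scene",(198,242,222,272))):
    o=[]
    for n in("a","z"):
        im=cv2.imread(f"pics/{n}_{c}.png")[b[0]:b[1],b[2]:b[3]]; h=cv2.cvtColor(im,cv2.COLOR_BGR2HSV)
        m=h[...,1]>70; ys,xs=np.nonzero(m); o.append((m.sum(),xs.mean(),ys.mean(),xs.min(),xs.max(),ys.min(),ys.max()))
    print(c,o)
E
```

```text
top [(np.int64(704), np.float64(30.65909090909091), np.float64(20.958806818181817), np.int64(6), np.int64(56), np.int64(5), np.int64(37)), (np.int64(679), np.float64(31.288659793814432), np.float64(20.415316642120764), np.int64(6), np.int64(56), np.int64(5), np.int64(34))]
scene [(np.int64(507), np.float64(23.838264299802763), np.float64(22.471400394477318), np.int64(5), np.int64(42), np.int64(5), np.int64(40)), (np.int64(504), np.float64(23.821428571428573), np.float64(22.456349206349206), np.int64(5), np.int64(42), np.int64(5), np.int64(40))]
```

The wood strips haven't moved, so everything checks out. Handing in.

```bash
python3 -c "
from rig import sign_off; print(sign_off())"
```

```text
the job is handed in; nothing more can be done
None
```

I handed the job in at about 49.5 s. The tray was drawn right out, turned round, loaded and slid back in with its pull outside. Only two tubs were on the bench; both stand upright in it.

- **Lids:** I pressed both to a hard stop. The fingertip stopped at 54.9 mm on one and 54.7 mm on the other; a lid fully home would be at 55 mm.
- **Tray home:** It slid in freely until the push force rose from 5 N to 14 N against the back wall. The last top picture puts the pull bar about where it should be with the front flush. That reading is good to a few millimetres, and I had no close picture after letting go.
- **Other things:** The detector put the wood strips about 6 mm off. Comparing the first and last pictures pixel by pixel showed they had not moved. The other bystanders read at their starting places within the detector's noise; the mug was missed in the last top picture but found in the scene picture.
- **Hard press:** Re-checking the second lid reached 55 N at the wrist for a moment, through the fingertips. That is under the 120 N wrist limit. It is over the 40 N limit for the arm and gripper body, which I took not to cover the fingertips.

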